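Send the short vial down the chute into the round dish

TASK

A short capped sample vial stands among taller vials and a wide pot. First push the lever of the sorting chute all the way over towards the side where the round dish stands, then drop the short vial into the hopper at its top so that it slides down and ends up lying in the round dish. Leave the lever over on that side.

Things in the scene. Friction and masses are not known exactly. Their poses are not given: they have to be found in the camera images.
- sorter: Sorting chute fixed to the bench. Origin: its foot's centre, on the bench; x away from the robot, y left, yawed up to 0.2 rad. Steel hopper over the origin on two posts: open mouth 72 (x) by 96 mm (y) inside, walls 4, rim 265 mm up, bottom 215. Below it a 150 mm tray tilts about an axle along x, 150 mm up. The dish stands 125 mm to one side (+y or -y), a square tray, 55 mm high, to the other.
- lever (a joint): Tilts the tray. 0 (about the start): upright; positive leans to the chute's +y and sends parts to +y, negative to -y. Stops at +-0.87 rad; stays where left; 2 N moves it. Arm 18 mm wide, 8 thick, at the chute's x = -92 mm, up from the axle (150 mm up). Handle: black bar 16 mm thick along x from -88 to -133 mm, 150 mm from the axle: at value q its axis is at y = 150 sin q, height 150 + 150 cos q.
- short_vial: The short vial: upright cylinder 28 mm in diameter, 36 mm high, off-white with a white cap of the same diameter, about 25 g. Origin: centre of its underside; z up along its axis. Near it stand two vials of the same diameter but 66 mm high and a pot 52 mm in diameter, 32 mm high; centres about 90 mm apart or more.
- dish: Round white plastic dish, open at the top, 140 mm across the rim, 55 mm high, wall 4 mm, floor 5 mm, fixed at one side of the chute. Origin: centre of its underside, on the bench.
There are look-alikes about, which are no part of the job. Leave any turquoise look-alike of the short_vial alone. Leave any blue look-alike of the dish alone.

How it is judged:
By the outcome, as a careful person would: the job done as asked, in the order asked, and still so for the second after the job is handed in, with the robot touching nothing.
It also fails if it takes over 50 s, if anything falls off the work surface, if the arm or the gripper's body presses on something with over 40 N, if the wrist force passes 120 N, or if a joint passes its speed limit or range.

ROBOT

A 6-joint arm with a two-finger parallel gripper is mounted at the origin on the work surface. World frame = base frame: x ahead of the robot, y to its left, z up, the work surface at z = 0. Lengths are in m, angles in degrees, forces in N, time in s.
With the tool pointing down it reaches from about 0.4 to 0.825 m from the base axis. Payload 7 kg.
Tool frame: the origin (TCP) lies midway between the tips of the shut fingers; the grasp point (between the pads) lies 19 mm behind it (r.hold_point_z is the distance from the TCP to the grasp point, in m); x points along the fingers, y is the direction in which the jaws open and shut, and the axes are right-handed (so a half turn about x gives the same grasp; the last joint's range is limited). The gripper opens to 88 mm and grips with 3 to 60 N. Pads are 19 mm wide; open, the fingers measure 130 mm over their backs; the gripper's body (78 mm by 193 mm) begins 47 mm behind the grasp point.
Start: joints at [84.46, 20.546, 0.682, 0, -70.136, -16.507], TCP at [0.253, 0.626, 0.227] pointing down, gripper open.
Joint ranges: [-176.03, 176.03], [-82.01, 121.73], [-58.28, 71.71], [-173.87, 95.51], [-174.79, -0.11], [-173.66, 173.66]. Speed limits (degrees/s): [136.94, 136.94, 172.46, 180, 180, 180].

INTERFACE

Orientations are given as [roll, pitch, yaw] about the fixed x, y, z axes, in that order (R = Rz(yaw) Ry(pitch) Rx(roll)).
In Python, from plant import r, viewer, order gives the robot as it stands. The module is installed in compiled form; this text tells all that it offers.
- The arm moves only by the shell command python3 -m creep 'ROWS' [FORCE]. ROWS is JSON, a list of rows, each an object of numbers: "ax", "ay", "az": the turn, a rotation vector about the tool's x, y, z in degrees; "tx", "ty", "tz": the shift along the tool's x, y, z in m; "fingers": the finger opening in m, from 0 to 0.0876. A call has 1 to 5 rows; each row is the pose to reach, as a shift and turn from the pose commanded when the call began, along the tool's axes at that moment; what a row does not reach only later rows make up. A row lasts 1/10 s, in which the tool goes at most 50 mm and 8.59 degrees, less where a joint would pass 70% of its speed; a pose out of reach is approached as far as the arm can. A call with a gripper value outside its range is refused whole. The fingers move at their own pace and stop on an object; FORCE is the grip in N (left out, the last holds). Time passes only in rows, so rows that repeat a pose let the fingers close. It gives the time, the measured TCP pose, the force and the opening at its end, in the units of the state.
- r.get_state(): the state, without advancing time (a new reading comes with each control period).
- viewer.capture(name): name is "side" or "top" or "wrist"; returns a dict with "pixels" (480x640x3 uint8, blue, green, red), "depth" (480x640 float32, m along the optical axis (not along the pixel's ray), 0 where there is no reading), "fx", "fy", "cx", "cy" (pixels), "rvec" (rotation vector, rad) and "tvec" (3), from world to camera coordinates, as OpenCV has them; the wrist camera has in their place "T_tool_cam" (4x4, takes a point from camera to tool coordinates, whose origin is the TCP and whose axes are the tool frame's). Camera axes: x right, y down, z forward; pixel columns grow to the right and rows downward; lengths in m; the calibration is good to about 2 mm. A picture is of the moment at which its call begins: read the wrist's pose just before it.
- order.close_job(): hands the job in, once; it reports no verdict.
The state is a dict: "time_s": time; "joints": joint angles; "qd": joint speeds; "joint_torque": joint torques, N m; "tcp_pos": TCP position; "eef_rot": TCP orientation; "contact_force": force on the tool from outside, world axes, zero at the start; "moment": the same for the moment, N m; "gripper_width": finger opening in m.
Only numpy, scipy, OpenCV 4.12 (cv2) and the standard library are available. Lean on these libraries where they do the work, as an engineer would, in place of code of your own. Each camera call takes 0.05 s, during which the arm holds its last target.

## Working session

There is one attempt and no reset: what is moved stays moved. The work goes in short steps, Python scripts to look and compute and a shell command to move; the robot and the scene stay as the last step left them, time stands still between calls to the robot, and variables do not carry over. Pictures are saved under pics/ and viewed, and the job is handed in when it is done.

```bash
mkdir -p pics; cat > h.py <<'E'
import numpy as np, cv2
from scipy.spatial.transform import Rotation as R
from plant import r, viewer, order
def pts(d):
    # world points image from depth for fixed cams
    h,w=d['depth'].shape; u,v=np.meshgrid(np.arange(w),np.arange(h)); z=d['depth']
    P=np.stack([(u-d['cx'])/d['fx']*z,(v-d['cy'])/d['fy']*z,z],-1)
    Rm=cv2.Rodrigues(np.array(d['rvec'],float))[0]
    return (P-np.array(d['tvec']).reshape(3))@Rm
E
python3 - <<'E'
from h import *
s=r.get_state(); print({k:np.round(v,4) for k,v in s.items()}, r.hold_point_z)
for n in('side','top','wrist'):
    d=viewer.capture(n); cv2.imwrite(f'pics/{n}0.png',d['pixels']); np.savez(f'{n}0.npz',**d)
E
```

```text
{'time_s': np.float64(0.0), 'joints': array([ 8.44580e+01,  2.05919e+01,  6.32800e-01, -1.96000e-02,
       -7.01351e+01, -1.65072e+01]), 'qd': array([-0.0074,  0.0476,  0.0112,  0.0387,  0.0075,  0.0721]), 'joint_torque': array([ 9.00000e-04, -5.82718e+01,  2.93067e+01,  6.99720e+00,
        7.00000e-03, -2.00000e-04]), 'tcp_pos': array([0.2532, 0.6252, 0.2256]), 'eef_rot': array([  95.4455,   89.904 , -106.6104]), 'contact_force': array([-0.187 ,  0.8984,  0.238 ]), 'moment': array([ 0.0029, -0.0161,  0.0125]), 'gripper_width': np.float64(0.0876)} 0.0188
```

View pics/side0.png

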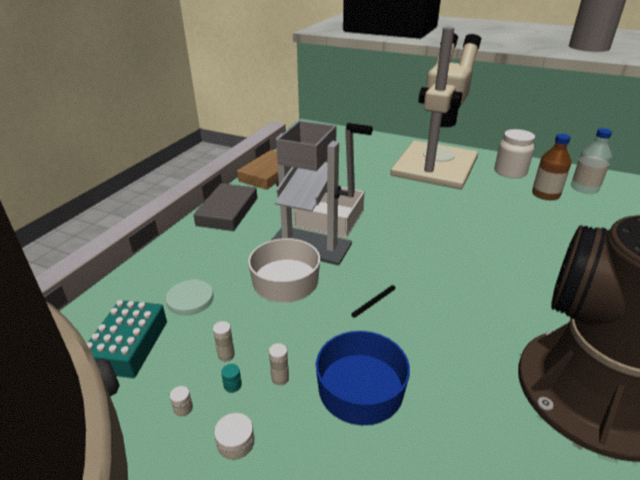

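View pics/top0.png

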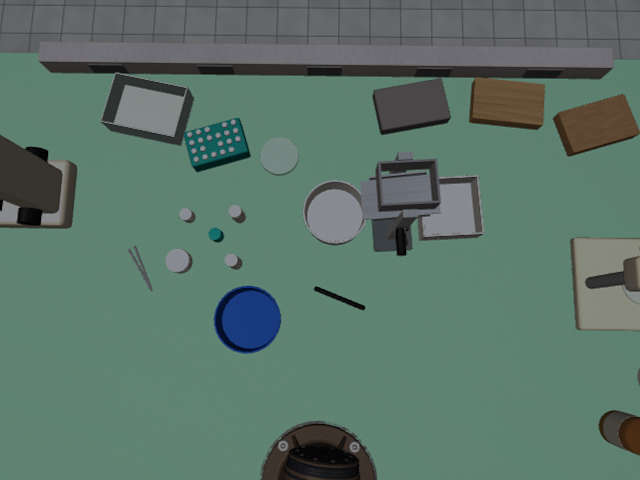

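View pics/wrist0.png

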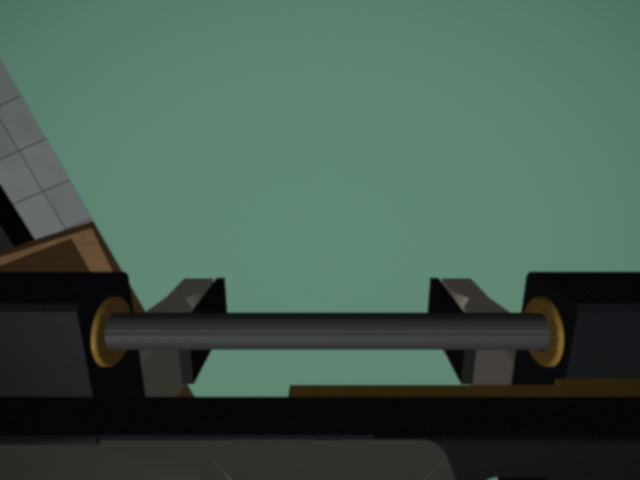

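The side view shows the short vial at (181,400), tall vials at (224,340) and (279,363), a turquoise look-alike at (231,378) and the pot at (234,436). The top view shows white-topped things at (186,215), (236,213), (231,260) and the pot at (178,260). The white dish is at (335,213), left of the chute. Next I measure the positions.

```bash
python3 - <<'E'
from h import *
T=dict(np.load('top0.npz')); S=dict(np.load('side0.npz'))
for nm,d,L in(('top',T,[(186,215),(236,213),(231,260),(178,260),(215,235),(335,213),(248,320),(402,232),(402,248),(383,170),(434,170),(380,205),(436,205),(450,210),(20,190),(320,455)]),('side',S,[(181,394),(223,328),(278,351),(234,425),(231,371),(360,129)])):
    P=pts(d)
    for u,v in L: print(nm,u,v,np.round(P[v,u],3))
P=pts(T)
img=T['pixels']; hsv=cv2.cvtColor(img,cv2.COLOR_BGR2HSV)
# vials tops by height
for name,(lo,hi),win in(('short?',(.028,.042),(170,200,205,228)),('a',(.055,.075),(222,252,200,226)),('b',(.055,.075),(218,248,245,275)),('pot',(.025,.04),(160,200,240,280)),('dishrim',(.05,.06),(295,375,175,250)),('hopper',(.255,.275),(360,450,140,220)),('handle',(.28,.32),(380,425,205,270)),('turq',(.028,.042),(200,230,220,250))):
    u0,u1,v0,v1=win; Q=P[v0:v1,u0:u1].reshape(-1,3); m=(Q[:,2]>lo)&(Q[:,2]<hi); Q=Q[m]
    if len(Q)<3: print(name,len(Q));continue
    rc=cv2.minAreaRect(Q[:,:2].astype(np.float32)); print(name,len(Q),Q.mean(0).round(4),'rect',np.round(rc[0],4),np.round(rc[1],4),rc[2])
cv2.imwrite('pics/crop.png',np.hstack([cv2.resize(T['pixels'][190:290,150:270],(480,400)),cv2.resize(S['pixels'][310:470,160:300],(350,400))]))
E
```

```text
top 186 215 [0.553 0.297 0.037]
top 236 213 [0.554 0.184 0.063]
top 231 260 [0.453 0.19  0.064]
top 178 260 [0.455 0.312 0.027]
top 215 235 [0.51  0.232 0.037]
top 335 213 [ 0.57  -0.029  0.002]
top 248 320 [0.329 0.158 0.004]
top 402 232 [ 0.474 -0.133  0.302]
top 402 248 [ 0.448 -0.132  0.304]
top 383 170 [ 0.605 -0.112  0.22 ]
top 434 170 [ 0.595 -0.198  0.256]
top 380 205 [ 0.53  -0.102  0.259]
top 436 205 [ 0.534 -0.203  0.244]
top 450 210 [ 0.58  -0.286  0.005]
top 20 190 [0.564 0.571 0.196]
top 320 455 [ 0.105 -0.003  0.22 ]
side 181 394 [0.554 0.299 0.034]
side 223 328 [0.553 0.187 0.066]
side 278 351 [0.451 0.191 0.065]
side 234 425 [0.456 0.308 0.034]
side 231 371 [0.511 0.234 0.036]
side 360 129 [ 0.455 -0.128  0.298]
short? 131 [0.5557 0.3004 0.034 ] rect [0.5561 0.3013] [0.0282 0.0263] 63.25168991088867
a 140 [0.5573 0.1868 0.064 ] rect [0.5576 0.1876] [0.0266 0.0269] 17.386568069458008
b 141 [0.4526 0.1902 0.0644] rect [0.4529 0.1908] [0.0263 0.0265] 30.892765045166016
pot 448 [0.4545 0.3132 0.0306] rect [0.4548 0.3134] [0.0508 0.0507] 65.80332946777344
dishrim 331 [ 0.5644 -0.018   0.0533] rect [ 0.5616 -0.0225] [0.1381 0.1308] 10.143969535827637
hopper 662 [ 0.571  -0.1524  0.2624] rect [ 0.5708 -0.1512] [0.0815 0.1048] 3.3254811763763428
handle 279 [ 0.4588 -0.1293  0.3015] rect [ 0.4589 -0.1315] [0.0449 0.0199] 3.4886107444763184
turq 133 [0.5129 0.234  0.0344] rect [0.5129 0.2345] [0.0264 0.0264] 73.835693359375
```

View pics/crop.png

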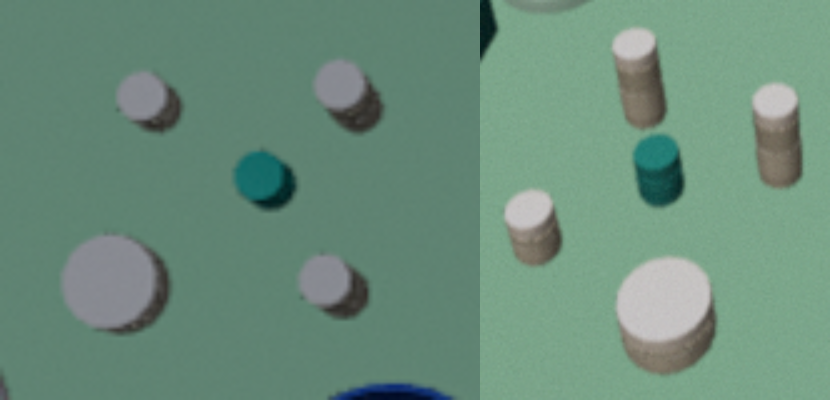

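The crop settles it. Top (186,215) / side (181,394) is the short vial: white, 28 mm across and 36 mm high, at world (0.556,0.301). The tall vials (about 65 mm), the turquoise one and the 51 mm pot don't fit. The dish is on the chute's +y side. From the measurements, chute yaw is about 3.4° and the handle is at q≈0.17.

```bash
cat >> h.py <<'E'
def plan(p,yawj):
    """print tool-frame shift to world p and ax turn so that tool y lies along world angle yawj (mod 180), tool x down"""
    s=r.get_state(); Rt=R.from_euler('xyz',s['eef_rot'],degrees=True)
    t=np.array(p)-s['tcp_pos']; sh=Rt.inv().apply(t); M=Rt.as_matrix()
    opts=[]
    for k in(0,180):
        a=np.radians(yawj+k); y=np.array([np.cos(a),np.sin(a),0]); x=np.array([0,0,-1.]); z=np.cross(x,y)
        rv=(Rt.inv()*R.from_matrix(np.stack([x,y,z],1))).as_rotvec(degrees=True); opts.append(rv.round(1))
    print('t',s['time_s'].round(2) if hasattr(s['time_s'],'round') else s['time_s'],'tcp',np.round(s['tcp_pos'],4),'shift',sh.round(4),'turn',opts,'J',np.round(s['joints'],0),'F',np.round(s['contact_force'],1),'w',round(float(s['gripper_width']),4))
    print('axes x',M[:,0].round(3),'y',M[:,1].round(3),'z',M[:,2].round(3))
C=np.array([.5708,-.1515]); YAW=np.radians(3.5)
def ch(x,y): 
    c,s=np.cos(YAW),np.sin(YAW); return C+np.array([c*x-s*y,s*x+c*y])
E
python3 - <<'E'
from h import *
print(ch(-.118,-.03),ch(-.118,.105),ch(0,.125))
p=ch(-.118,-.03); plan([*p,.35],93.5)
E
```

```text
[ 0.45485155 -0.18864777] [ 0.44661    -0.05389957] [ 0.56316893 -0.02673315]
t 0.15 tcp [0.2532 0.6253 0.2259] shift [-0.1232  0.6789 -0.4924] turn [array([ 1.545e+02, -1.000e-01, -0.000e+00]), array([-25.5,   0. ,  -0.1])] J [ 84.  21.   1.  -0. -70. -17.] F [ 0.7 -0.6 -0.5] w 0.0878
axes x [-0.    -0.001 -1.   ] y [-0.375 -0.927  0.001] z [-0.927  0.375 -0.   ]
```

```bash
python3 -m creep '[{"tx":-0.05,"fingers":0},{"tx":-0.1,"ty":0.01,"fingers":0},{"tx":-0.12,"ty":0.05,"tz":-0.02,"ax":-5,"fingers":0},{"tx":-0.12,"ty":0.09,"tz":-0.05,"ax":-12,"fingers":0},{"tx":-0.12,"ty":0.13,"tz":-0.08,"ax":-18,"fingers":0}]' 20; python3 - <<'E'
from h import *
plan([*ch(-.118,-.03),.36],93.5); plan([.5,.2,.36],93.5)
E
```

```text
t 0.15 tcp [0.2532 0.6253 0.2259] shift [-0.1332  0.6789 -0.4925] turn [array([ 1.545e+02, -1.000e-01, -0.000e+00]), array([-25.5,   0. ,  -0.1])] J [ 84.  21.   1.  -0. -70. -17.] F [ 0.7 -0.6 -0.5] w 0.0878
axes x [-0.    -0.001 -1.   ] y [-0.375 -0.927  0.001] z [-0.927  0.375 -0.   ]
t 0.15 tcp [0.2532 0.6253 0.2259] shift [-0.1337  0.3017 -0.3884] turn [array([ 1.545e+02, -1.000e-01, -0.000e+00]), array([-25.5,   0. ,  -0.1])] J [ 84.  21.   1.  -0. -70. -17.] F [ 0.7 -0.6 -0.5] w 0.0878
axes x [-0.    -0.001 -1.   ] y [-0.375 -0.927  0.001] z [-0.927  0.375 -0.   ]invalid input
```

```bash
python3 -m creep '[{"ax":0,"ay":0,"az":0,"tx":-0.05,"ty":0,"tz":0,"fingers":0.0},{"ax":0,"ay":0,"az":0,"tx":-0.1,"ty":0.01,"tz":0,"fingers":0.0}]' 20; echo rc $?; python3 -m creep --help | head
```

```text
time_s: 0.35
tcp_pos: [0.2497, 0.616, 0.3244]
eef_rot: [107.4, 89.7, -94.7]
contact_force: [-0.1, 1.6, 1.7]
gripper_width: 0.0771
rc 0invalid input: not JSON, or not a number
```

```bash
python3 -m creep '[{"ax":-6,"ay":0,"az":0,"tx":-0.02,"ty":0.04,"tz":-0.02,"fingers":0.0},{"ax":-12,"ay":0,"az":0,"tx":-0.035,"ty":0.08,"tz":-0.05,"fingers":0.0},{"ax":-18,"ay":0,"az":0,"tx":-0.035,"ty":0.11,"tz":-0.085,"fingers":0.0},{"ax":-25,"ay":0,"az":0,"tx":-0.035,"ty":0.14,"tz":-0.12,"fingers":0.0},{"ax":-25.5,"ay":0,"az":0,"tx":-0.035,"ty":0.17,"tz":-0.16,"fingers":0.0}]'; python3 - <<'E'
from h import *
plan([*ch(-.118,-.03),.36],93.5); plan([.5,.2,.36],93.5)
E
```

```text
time_s: 0.85
tcp_pos: [0.3342, 0.3972, 0.3608]
eef_rot: [-96.0, 90.0, 87.7]
contact_force: [0.8, 0.0, 0.9]
gripper_width: 0.0372
t 0.85 tcp [0.3342 0.3972 0.3608] shift [ 4.000e-04  5.924e-01 -8.200e-02] turn [array([-1.797e+02, -1.000e-01, -0.000e+00]), array([ 0.3, -0. ,  0. ])] J [ 72.   2.  -5.  -0. -82.  22.] F [0.8 0.  0.9] w 0.0372
axes x [ 0.     0.001 -1.   ] y [ 0.066 -0.998 -0.001] z [-0.998 -0.066 -0.   ]
t 0.85 tcp [0.3342 0.3972 0.3608] shift [ 0.0007  0.2076 -0.1525] turn [array([-1.797e+02, -1.000e-01, -0.000e+00]), array([ 0.3, -0. ,  0. ])] J [ 72.   2.  -5.  -0. -82.  22.] F [0.8 0.  0.9] w 0.0372
axes x [ 0.     0.001 -1.   ] y [ 0.066 -0.998 -0.001] z [-0.998 -0.066 -0.   ]
```

```bash
python3 -m creep '[{"ax":0,"ay":0,"az":0,"tx":0,"ty":0.035,"tz":-0.03,"fingers":0.0},{"ax":0,"ay":0,"az":0,"tx":0,"ty":0.07,"tz":-0.06,"fingers":0.0},{"ax":0,"ay":0,"az":0,"tx":0,"ty":0.11,"tz":-0.09,"fingers":0.0},{"ax":0,"ay":0,"az":0,"tx":0,"ty":0.15,"tz":-0.12,"fingers":0.0},{"ax":0,"ay":0,"az":0,"tx":0,"ty":0.2,"tz":-0.12,"fingers":0.0}]'; python3 -m creep '[{"ax":0,"ay":0,"az":0,"tx":0,"ty":0.05,"tz":0,"fingers":0.0},{"ax":0,"ay":0,"az":0,"tx":0,"ty":0.1,"tz":0,"fingers":0.0},{"ax":0,"ay":0,"az":0,"tx":0,"ty":0.15,"tz":0,"fingers":0.0},{"ax":0,"ay":0,"az":0,"tx":0,"ty":0.2,"tz":0,"fingers":0.0},{"ax":0,"ay":0,"az":0,"tx":0,"ty":0.25,"tz":0.0,"fingers":0.0}]';  python3 - <<'E'
from h import *
plan([*ch(-.118,-.03),.36],93.5)
E
```

```text
time_s: 1.35
tcp_pos: [0.468, 0.2053, 0.3591]
eef_rot: [47.3, 89.9, -129.3]
contact_force: [0.6, -0.2, -0.5]
gripper_width: 0.0012
time_s: 1.85
tcp_pos: [0.4805, -0.045, 0.3608]
eef_rot: [-152.9, 90.0, 30.6]
contact_force: [1.6, -0.4, -0.1]
gripper_width: 0.0004
t 1.85 tcp [ 0.4805 -0.045   0.3608] shift [0.0007 0.1418 0.0343] turn [array([180.,   0.,   0.]), array([-0., -0.,  0.])] J [ 18.  -2.  -9.  -0. -82.  75.] F [ 1.6 -0.4 -0.1] w 0.0004
axes x [ 0.  0. -1.] y [ 0.061 -0.998 -0.   ] z [-0.998 -0.061 -0.   ]
```

Go to the −y side of the handle, still above it, then descend to TCP z≈0.255.

```bash
python3 -m creep '[{"ax":0,"ay":0,"az":0,"tx":0,"ty":0.05,"tz":0.015,"fingers":0.0},{"ax":0,"ay":0,"az":0,"tx":0,"ty":0.1,"tz":0.034,"fingers":0.0},{"ax":0,"ay":0,"az":0,"tx":0,"ty":0.142,"tz":0.034,"fingers":0.0},{"ax":0,"ay":0,"az":0,"tx":0.02,"ty":0.142,"tz":0.034,"fingers":0.0},{"ax":0,"ay":0,"az":0,"tx":0.04,"ty":0.142,"tz":0.034,"fingers":0.0}]';  python3 - <<'E'
from h import *
plan([*ch(-.118,-.03),.255],93.5)
d=viewer.capture('side'); cv2.imwrite('pics/side1.png',cv2.resize(d['pixels'][80:300,200:460],(780,660))[:600])
E
```

```text
time_s: 2.35
tcp_pos: [0.4552, -0.1886, 0.3201]
eef_rot: [-170.1, 90.0, 13.1]
contact_force: [0.1, 0.2, -0.2]
gripper_width: 0.0007
t 2.35 tcp [ 0.4552 -0.1886  0.3201] shift [0.0651 0.     0.0004] turn [array([1.797e+02, 0.000e+00, 1.000e-01]), array([-0.3, -0. ,  0. ])] J [  0.   0. -13.  -0. -77.  93.] F [ 0.1  0.2 -0.2] w 0.0007
axes x [ 0.001  0.    -1.   ] y [ 0.056 -0.998 -0.   ] z [-0.998 -0.056 -0.001]
```

View pics/side1.png

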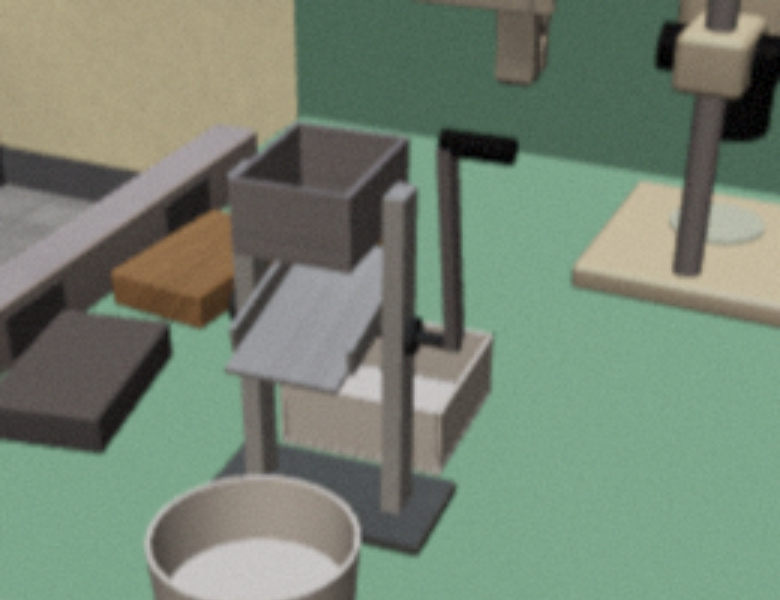

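The closed fingertips, at crop (515,70), are beyond the handle at (480,147) and above it. Now I descend and start pushing.

```bash
python3 -m creep '[{"ax":0,"ay":0,"az":0,"tx":0.03,"ty":0,"tz":0,"fingers":0.0},{"ax":0,"ay":0,"az":0,"tx":0.063,"ty":0,"tz":0,"fingers":0.0},{"ax":0,"ay":0,"az":0,"tx":0.065,"ty":-0.01,"tz":0,"fingers":0.0},{"ax":0,"ay":0,"az":0,"tx":0.065,"ty":-0.025,"tz":0,"fingers":0.0},{"ax":0,"ay":0,"az":0,"tx":0.067,"ty":-0.04,"tz":0,"fingers":0.0}]'; python3 -m creep '[{"ax":0,"ay":0,"az":0,"tx":0.004,"ty":-0.015,"tz":0,"fingers":0.0},{"ax":0,"ay":0,"az":0,"tx":0.01,"ty":-0.03,"tz":0,"fingers":0.0},{"ax":0,"ay":0,"az":0,"tx":0.018,"ty":-0.045,"tz":0,"fingers":0.0},{"ax":0,"ay":0,"az":0,"tx":0.026,"ty":-0.055,"tz":0,"fingers":0.0},{"ax":0,"ay":0,"az":0,"tx":0.03,"ty":-0.062,"tz":0,"fingers":0.0}]'; python3 - <<'E'
from h import *
plan([*ch(-.118,.0856),.222],93.5)
d=viewer.capture('side'); cv2.imwrite('pics/side2.png',cv2.resize(d['pixels'][80:280,200:460],(780,600)))
E
```

```text
time_s: 2.9
tcp_pos: [0.4537, -0.1464, 0.2552]
eef_rot: [126.0, 89.9, -50.5]
contact_force: [-0.1, -1.1, -0.1]
gripper_width: 0.0005
time_s: 3.4
tcp_pos: [0.4498, -0.0841, 0.2241]
eef_rot: [155.8, 89.9, -20.7]
contact_force: [-0.2, -3.3, -1.0]
gripper_width: 0.0006
t 3.4 tcp [ 0.4498 -0.0841  0.2241] shift [ 0.0021 -0.011   0.0014] turn [array([-1.8e+02,  0.0e+00, -1.0e-01]), array([ 0., -0., -0.])] J [ 14.  -0. -26.   0. -65.  79.] F [-0.2 -3.3 -1. ] w 0.0006
axes x [ 0.001 -0.    -1.   ] y [ 0.061 -0.998  0.   ] z [-0.998 -0.061 -0.001]
```

View pics/side2.png

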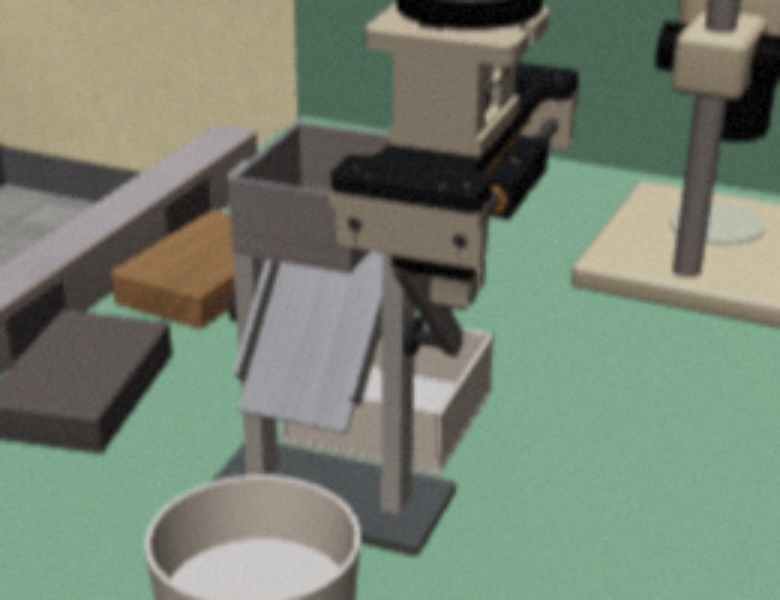

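The lever is being pushed and the tray has tilted towards the dish. I keep pushing until it meets the stop.

```bash
python3 -m creep '[{"ax":0,"ay":0,"az":0,"tx":0.002,"ty":-0.006,"tz":0,"fingers":0.0},{"ax":0,"ay":0,"az":0,"tx":0.004,"ty":-0.011,"tz":0,"fingers":0.0},{"ax":0,"ay":0,"az":0,"tx":0.004,"ty":-0.014,"tz":0,"fingers":0.0}]';python3 -m creep '[{"ax":0,"ay":0,"az":0,"tx":0,"ty":-0.003,"tz":0,"fingers":0.0},{"ax":0,"ay":0,"az":0,"tx":0,"ty":-0.003,"tz":0,"fingers":0.0}]'
```

```text
time_s: 3.75
tcp_pos: [0.4485, -0.0712, 0.2194]
eef_rot: [40.4, 89.9, -136.1]
contact_force: [3.6, -13.4, -3.5]
gripper_width: 0.0005
time_s: 3.95
tcp_pos: [0.4484, -0.0711, 0.2196]
eef_rot: [76.4, 89.7, -100.2]
contact_force: [6.5, -22.2, -7.8]
gripper_width: 0.0005
```

The stop is reached: the force rises to 22 N with no further motion. I back off, lift and check.

```bash
python3 -m creep '[{"ax":0,"ay":0,"az":0,"tx":0,"ty":0.015,"tz":0,"fingers":0.0},{"ax":0,"ay":0,"az":0,"tx":-0.02,"ty":0.03,"tz":0,"fingers":0.0},{"ax":0,"ay":0,"az":0,"tx":-0.06,"ty":0.03,"tz":0,"fingers":0.0},{"ax":0,"ay":0,"az":0,"tx":-0.105,"ty":0.03,"tz":0,"fingers":0.0},{"ax":0,"ay":0,"az":0,"tx":-0.14,"ty":0.03,"tz":0,"fingers":0.0}]';python3 - <<'E'
from h import *
plan([.556,.3005,.2],0)
d=viewer.capture('side'); cv2.imwrite('pics/side3.png',cv2.resize(d['pixels'][80:280,200:460],(780,600)))
P=pts(d); v,u=np.mgrid[0:480,0:640]
m=(d['pixels'].max(-1)<40)&(P[...,2]>.2)&(P[...,2]<.275)&(P[...,0]<.5)&(P[...,0]>.42)&(abs(P[...,1]+.05)<.1)
print(m.sum(), P[m].mean(0), P[m].min(0),P[m].max(0)); print(ch(-.11,.1146))
E
```

```text
time_s: 4.45
tcp_pos: [0.4507, -0.0981, 0.3625]
eef_rot: [-173.0, 89.9, 10.4]
contact_force: [1.2, 0.6, -0.1]
gripper_width: 0.0002
t 4.45 tcp [ 0.4507 -0.0981  0.3625] shift [ 0.163  -0.3916 -0.1285] turn [array([-86.6,  -0.1,  -0.1]), array([93.4, -0.1,  0.1])] J [ 12.  -4. -11.   0. -83.  81.] F [ 1.2  0.6 -0.1] w 0.0002
axes x [ 0.002  0.    -1.   ] y [ 0.06  -0.998 -0.   ] z [-0.998 -0.06  -0.002]
240 [ 0.45360454 -0.04273058  0.24556441] [ 0.42987194 -0.09627614  0.20055486] [ 0.47704917 -0.03568581  0.25389204]
[ 0.45400901 -0.04382909]
```

View pics/side3.png

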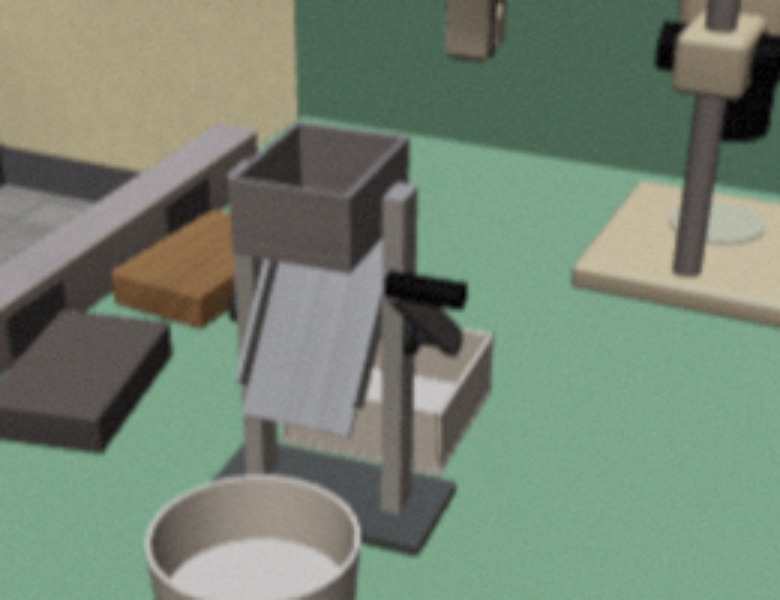

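The handle sits where q = +0.87 predicts: predicted (0.454,−0.044,0.247), seen (0.454,−0.043,0.246). Now on to the vial.

```bash
python3 -m creep '[{"ax":-8,"ay":0,"az":0,"tx":0,"ty":-0.045,"tz":-0.01,"fingers":0.06},{"ax":-16,"ay":0,"az":0,"tx":0,"ty":-0.09,"tz":-0.025,"fingers":0.06},{"ax":-24,"ay":0,"az":0,"tx":0,"ty":-0.135,"tz":-0.04,"fingers":0.06},{"ax":-32,"ay":0,"az":0,"tx":0,"ty":-0.18,"tz":-0.055,"fingers":0.06},{"ax":-40,"ay":0,"az":0,"tx":0,"ty":-0.225,"tz":-0.07,"fingers":0.06}]'; python3 - <<'E'
from h import *
plan([.556,.3005,.16],-32.5)
E
```

```text
time_s: 5.0
tcp_pos: [0.5068, 0.133, 0.3601]
eef_rot: [-170.6, 89.9, 53.1]
contact_force: [0.8, -0.3, 0.3]
gripper_width: 0.035
t 5.0 tcp [0.5068 0.133  0.3601] shift [ 0.2003 -0.0868 -0.1511] turn [array([-13.7,  -0.1,   0. ]), array([1.663e+02, 0.000e+00, 1.000e-01])] J [ 36.   3.  -5.  -0. -82.  98.] F [ 0.8 -0.3  0.3] w 0.035
axes x [ 0.001  0.001 -1.   ] y [ 0.692 -0.722 -0.   ] z [-0.722 -0.692 -0.001]
```

```bash
python3 -m creep '[{"ax":-7,"ay":0,"az":0,"tx":0,"ty":-0.022,"tz":-0.04,"fingers":0.06},{"ax":-13.7,"ay":0,"az":0,"tx":0.01,"ty":-0.045,"tz":-0.08,"fingers":0.06},{"ax":-13.7,"ay":0,"az":0,"tx":0.03,"ty":-0.065,"tz":-0.12,"fingers":0.06},{"ax":-13.7,"ay":0,"az":0,"tx":0.06,"ty":-0.087,"tz":-0.15,"fingers":0.06},{"ax":-13.7,"ay":0,"az":0,"tx":0.1,"ty":-0.087,"tz":-0.151,"fingers":0.06}]'; python3 -m creep '[{"ax":0,"ay":0,"az":0,"tx":0.04,"ty":0,"tz":0,"fingers":0.06},{"ax":0,"ay":0,"az":0,"tx":0.08,"ty":0,"tz":0,"fingers":0.06},{"ax":0,"ay":0,"az":0,"tx":0.1,"ty":0,"tz":0,"fingers":0.06},{"ax":0,"ay":0,"az":0,"tx":0.1,"ty":0,"tz":0,"fingers":0.06}]';python3 - <<'E'
from h import *
plan([.556,.3005,.008],-32.5)
s=r.get_state()
w=viewer.capture('wrist'); cv2.imwrite('pics/wrist1.png',w['pixels'])
d=viewer.capture('side'); cv2.imwrite('pics/side4.png',d['pixels'])
# cap points from wrist depth
T=np.array(w['T_tool_cam']); h,ww=w['depth'].shape; u,v=np.meshgrid(np.arange(ww),np.arange(h)); z=w['depth']
Pc=np.stack([(u-w['cx'])/w['fx']*z,(v-w['cy'])/w['fy']*z,z],-1); Pt=Pc@T[:3,:3].T+T[:3,3]
Pw=R.from_euler('xyz',s['eef_rot'],degrees=True).apply(Pt.reshape(-1,3)).reshape(Pt.shape)+s['tcp_pos']
m=(z>0)&(abs(Pw[...,2]-.035)<.008)&(np.hypot(Pw[...,0]-.556,Pw[...,1]-.3)<.035)
Q=Pw[m]; print(m.sum(),Q.mean(0),cv2.minAreaRect(Q[:,:2].astype(np.float32)))
E
```

```text
time_s: 5.5
tcp_pos: [0.5575, 0.3025, 0.2585]
eef_rot: [173.6, 89.9, 50.9]
contact_force: [-0.7, -0.1, -1.0]
gripper_width: 0.0599
time_s: 5.9
tcp_pos: [0.5548, 0.2968, 0.1559]
eef_rot: [-21.2, 89.6, -144.0]
contact_force: [0.5, -0.3, -0.2]
gripper_width: 0.0602
t 5.9 tcp [0.5548 0.2968 0.1559] shift [ 0.1479 -0.0007 -0.0047] turn [array([-0.4,  0.3,  0.1]), array([179.6,   0.2,  -0.5])] J [ 46.  19. -11.  -0. -60. 101.] F [ 0.5 -0.3 -0.2] w 0.0602
axes x [-0.005 -0.004 -1.   ] y [ 0.84  -0.543 -0.002] z [-0.543 -0.84   0.006]
1138 [0.5565378  0.2998525  0.03509908] ((0.5561339855194092, 0.2992018461227417), (0.027298375964164734, 0.02698456309735775), 76.00118255615234)
```

View pics/wrist1.png

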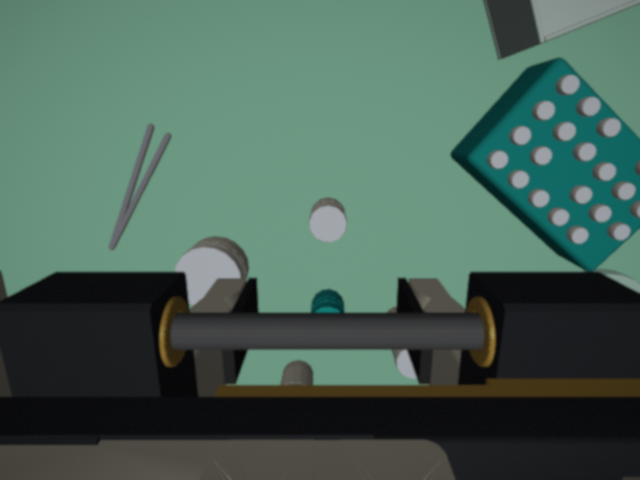

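View pics/side4.png

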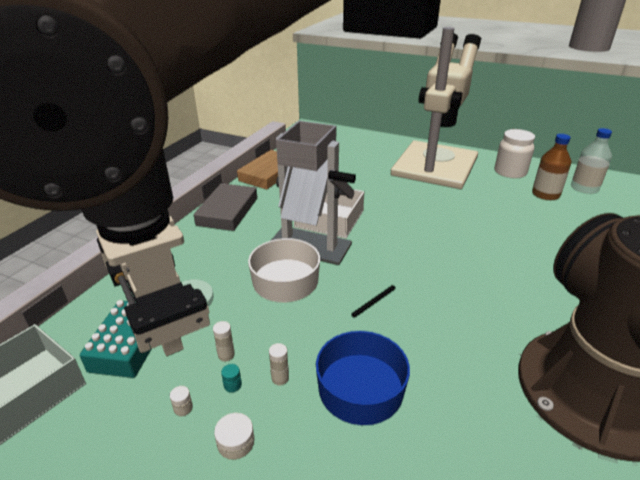

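The wrist view shows the white vial's cap at (328,220), centred between the fingers, and the turquoise one behind it at (328,303). The wrist estimate (0.556,0.2995) agrees with the top one. I descend to just above, then recheck.

```bash
python3 -m creep '[{"ax":0,"ay":0,"az":0,"tx":0.04,"ty":0,"tz":-0.001,"fingers":0.06},{"ax":0,"ay":0,"az":0,"tx":0.08,"ty":0,"tz":-0.001,"fingers":0.06},{"ax":0,"ay":0,"az":0,"tx":0.105,"ty":0,"tz":-0.001,"fingers":0.06},{"ax":0,"ay":0,"az":0,"tx":0.105,"ty":0,"tz":-0.001,"fingers":0.06},{"ax":0,"ay":0,"az":0,"tx":0.105,"ty":0,"tz":-0.001,"fingers":0.06}]';python3 - <<'E'
from h import *
plan([.556,.3,.008],-32.5)
E
```

```text
time_s: 6.5
tcp_pos: [0.5582, 0.2996, 0.0566]
eef_rot: [153.4, 89.9, 30.6]
contact_force: [0.3, -1.0, 1.0]
gripper_width: 0.0603
t 6.5 tcp [0.5582 0.2996 0.0566] shift [ 0.0486 -0.0021  0.0009] turn [array([-0.3, -0.1, -0.1]), array([ 1.797e+02, -1.000e-01,  2.000e-01])] J [ 46.  25. -16.   0. -48. 101.] F [ 0.3 -1.   1. ] w 0.0603
axes x [ 0.002  0.001 -1.   ] y [ 0.84  -0.542  0.001] z [-0.542 -0.84  -0.002]
```

```bash
python3 -m creep '[{"ax":0,"ay":0,"az":0,"tx":0.025,"ty":-0.002,"tz":0.001,"fingers":0.06},{"ax":0,"ay":0,"az":0,"tx":0.045,"ty":-0.002,"tz":0.001,"fingers":0.06},{"ax":0,"ay":0,"az":0,"tx":0.048,"ty":-0.002,"tz":0.001,"fingers":0.04},{"ax":0,"ay":0,"az":0,"tx":0.048,"ty":-0.002,"tz":0.001,"fingers":0.02},{"ax":0,"ay":0,"az":0,"tx":0.048,"ty":-0.002,"tz":0.001,"fingers":0.02}]' 15; python3 -m creep '[{"ax":0,"ay":0,"az":0,"tx":0,"ty":0,"tz":0,"fingers":0.015},{"ax":0,"ay":0,"az":0,"tx":0,"ty":0,"tz":0,"fingers":0.015},{"ax":0,"ay":0,"az":0,"tx":0,"ty":0,"tz":0,"fingers":0.015}]'
```

```text
time_s: 7.0
tcp_pos: [0.556, 0.2999, 0.0088]
eef_rot: [161.4, 89.8, 38.6]
contact_force: [0.2, 0.6, -0.4]
gripper_width: 0.0413
time_s: 7.3
tcp_pos: [0.5554, 0.2994, 0.0079]
eef_rot: [159.4, 89.9, 36.5]
contact_force: [-1.2, -0.2, 5.8]
gripper_width: 0.0277
```

```bash
python3 -m creep '[{"ax":0,"ay":0,"az":0,"tx":-0.03,"ty":0,"tz":0,"fingers":0.015},{"ax":0,"ay":0,"az":0,"tx":-0.075,"ty":0,"tz":0,"fingers":0.015},{"ax":0,"ay":0,"az":0,"tx":-0.12,"ty":0,"tz":0,"fingers":0.015},{"ax":0,"ay":0,"az":0,"tx":-0.165,"ty":0,"tz":0,"fingers":0.015},{"ax":0,"ay":0,"az":0,"tx":-0.21,"ty":0,"tz":0,"fingers":0.015}]'; python3 -m creep '[{"ax":0,"ay":0,"az":0,"tx":-0.045,"ty":0,"tz":0,"fingers":0.015},{"ax":0,"ay":0,"az":0,"tx":-0.09,"ty":0,"tz":0,"fingers":0.015},{"ax":0,"ay":0,"az":0,"tx":-0.13,"ty":0,"tz":0,"fingers":0.015},{"ax":0,"ay":0,"az":0,"tx":-0.14,"ty":0,"tz":0,"fingers":0.015}]';python3 - <<'E'
from h import *
plan([*ch(0,0),.36],93.5)
d=viewer.capture('side'); cv2.imwrite('pics/side5.png',d['pixels'])
E
```

```text
time_s: 7.8
tcp_pos: [0.5545, 0.2986, 0.2188]
eef_rot: [171.8, 90.0, 48.9]
contact_force: [1.5, 0.9, -1.7]
gripper_width: 0.0274
time_s: 8.2
tcp_pos: [0.556, 0.2993, 0.3627]
eef_rot: [157.7, 89.5, 34.8]
contact_force: [0.3, 1.2, 1.4]
gripper_width: 0.0272
t 8.2 tcp [0.556  0.2993 0.3627] shift [0.0006 0.2569 0.3707] turn [array([-126.3,   -0. ,   -0.6]), array([53.7, -0.5,  0. ])] J [ 46.  13.   8.   0. -84. 101.] F [0.3 1.2 1.4] w 0.0272
axes x [ 0.007  0.005 -1.   ] y [ 0.84  -0.542  0.003] z [-0.542 -0.84  -0.008]
```

View pics/side5.png

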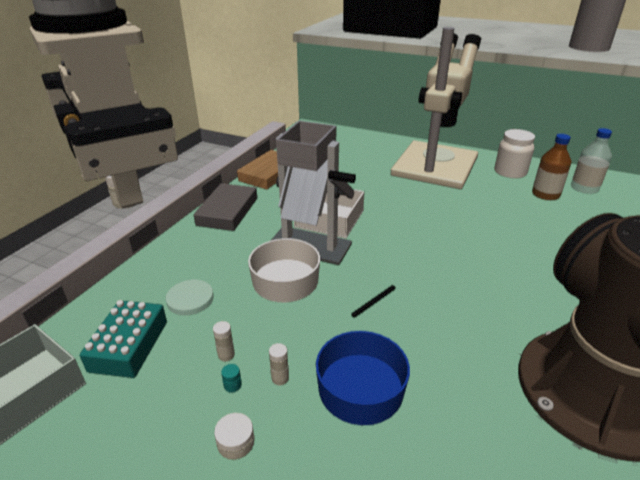

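The short vial is off the bench and held (27 mm opening); its neighbours are untouched. Moving over to the hopper.

```bash
python3 -m creep '[{"ax":6,"ay":0,"az":0,"tx":0,"ty":0.02,"tz":0.03,"fingers":0.015},{"ax":12,"ay":0,"az":0,"tx":0,"ty":0.045,"tz":0.065,"fingers":0.015},{"ax":18,"ay":0,"az":0,"tx":0,"ty":0.07,"tz":0.1,"fingers":0.015},{"ax":24,"ay":0,"az":0,"tx":0,"ty":0.095,"tz":0.137,"fingers":0.015},{"ax":30,"ay":0,"az":0,"tx":0,"ty":0.12,"tz":0.173,"fingers":0.015}]'; python3 - <<'E'
from h import *
plan([*ch(0,0),.36],93.5)
E
```

```text
time_s: 8.75
tcp_pos: [0.5609, 0.0867, 0.3552]
eef_rot: [-13.0, 89.9, -166.0]
contact_force: [0.1, -0.5, 0.3]
gripper_width: 0.0278
t 8.75 tcp [0.5609 0.0867 0.3552] shift [-0.0047  0.2169  0.099 ] turn [array([-156.6,   -0. ,    0.2]), array([23.4,  0.1,  0. ])] J [ 29.   7.  -1.  -0. -82.  88.] F [ 0.1 -0.5  0.3] w 0.0278
axes x [-0.002 -0.    -1.   ] y [ 0.453 -0.892 -0.   ] z [-0.892 -0.453  0.002]
```

```bash
python3 -m creep '[{"ax":6,"ay":0,"az":0,"tx":-0.003,"ty":0.045,"tz":0.02,"fingers":0.015},{"ax":12,"ay":0,"az":0,"tx":-0.005,"ty":0.09,"tz":0.04,"fingers":0.015},{"ax":18,"ay":0,"az":0,"tx":-0.005,"ty":0.135,"tz":0.061,"fingers":0.015},{"ax":23.4,"ay":0,"az":0,"tx":-0.005,"ty":0.175,"tz":0.08,"fingers":0.015},{"ax":23.4,"ay":0,"az":0,"tx":-0.005,"ty":0.205,"tz":0.094,"fingers":0.015}]'; python3 -m creep '[{"ax":0,"ay":0,"az":0,"tx":0,"ty":0.013,"tz":0,"fingers":0.015},{"ax":0,"ay":0,"az":0,"tx":0,"ty":0.013,"tz":0,"fingers":0.015},{"ax":0,"ay":0,"az":0,"tx":0,"ty":0.013,"tz":0,"fingers":0.015}]'; python3 - <<'E'
from h import *
plan([*ch(0,0),.255],93.5)
d=viewer.capture('side'); cv2.imwrite('pics/side6.png',cv2.resize(d['pixels'][40:240,200:460],(780,600)))
d=viewer.capture('top'); cv2.imwrite('pics/top6.png',cv2.resize(d['pixels'][100:300,270:530],(780,600)))
s=r.get_state();w=viewer.capture('wrist'); cv2.imwrite('pics/wrist6.png',w['pixels'])
E
```

```text
time_s: 9.25
tcp_pos: [0.5707, -0.1393, 0.3601]
eef_rot: [-7.7, 89.9, 175.8]
contact_force: [0.9, 0.6, 0.1]
gripper_width: 0.0277
time_s: 9.55
tcp_pos: [0.5723, -0.1494, 0.3606]
eef_rot: [-21.1, 89.9, 162.6]
contact_force: [0.7, 0.7, 0.3]
gripper_width: 0.0272
t 9.55 tcp [ 0.5723 -0.1494  0.3606] shift [0.1056 0.0021 0.0015] turn [array([-1.798e+02, -0.000e+00,  1.000e-01]), array([0.2, 0.1, 0. ])] J [  4.  10.   3.  -0. -83.  89.] F [0.7 0.7 0.3] w 0.0272
axes x [-0.001  0.    -1.   ] y [ 0.065 -0.998 -0.001] z [-0.998 -0.065  0.001]
```

View pics/side6.png

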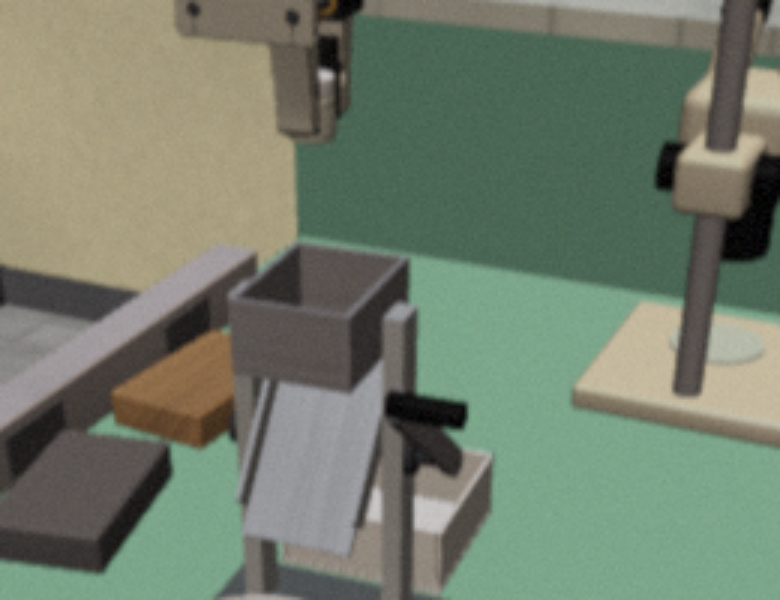

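View pics/wrist6.png

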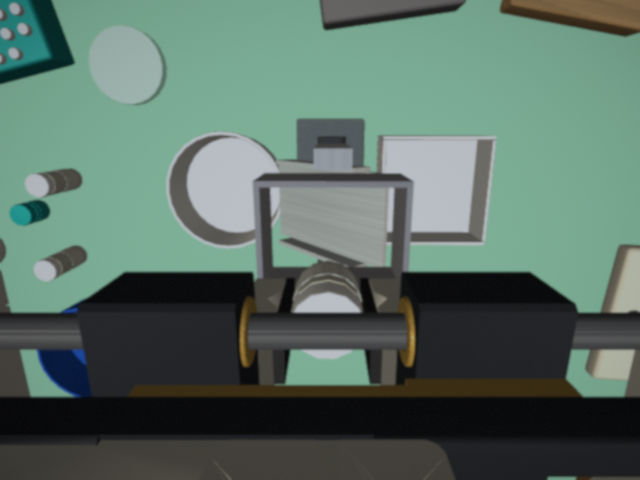

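The vial is held upright at (327,300), and the hopper is centred at column 333, which agrees with a 2 mm correction. I descend into the mouth.

```bash
python3 -m creep '[{"ax":0,"ay":0,"az":0,"tx":0.03,"ty":0.002,"tz":0.001,"fingers":0.015},{"ax":0,"ay":0,"az":0,"tx":0.06,"ty":0.002,"tz":0.001,"fingers":0.015},{"ax":0,"ay":0,"az":0,"tx":0.08,"ty":0.002,"tz":0.001,"fingers":0.015},{"ax":0,"ay":0,"az":0,"tx":0.08,"ty":0.002,"tz":0.001,"fingers":0.015},{"ax":0,"ay":0,"az":0,"tx":0.08,"ty":0.002,"tz":0.001,"fingers":0.015}]'; python3 - <<'E'
from h import *
plan([*ch(0,0),.255],93.5)
d=viewer.capture('side'); cv2.imwrite('pics/side7.png',cv2.resize(d['pixels'][40:240,200:460],(780,600)))
E
```

```text
time_s: 10.2
tcp_pos: [0.572, -0.1513, 0.2824]
eef_rot: [117.5, 90.0, -58.7]
contact_force: [0.7, 0.1, 0.2]
gripper_width: 0.0279
t 10.2 tcp [ 0.572  -0.1513  0.2824] shift [0.0274 0.0001 0.0012] turn [array([-179.7,    0. ,   -0. ]), array([ 0.3, -0. , -0. ])] J [  4.  11.  -5.   0. -74.  90.] F [0.7 0.1 0.2] w 0.0279
axes x [ 0.    -0.001 -1.   ] y [ 0.067 -0.998  0.001] z [-0.998 -0.067 -0.   ]
```

View pics/side7.png

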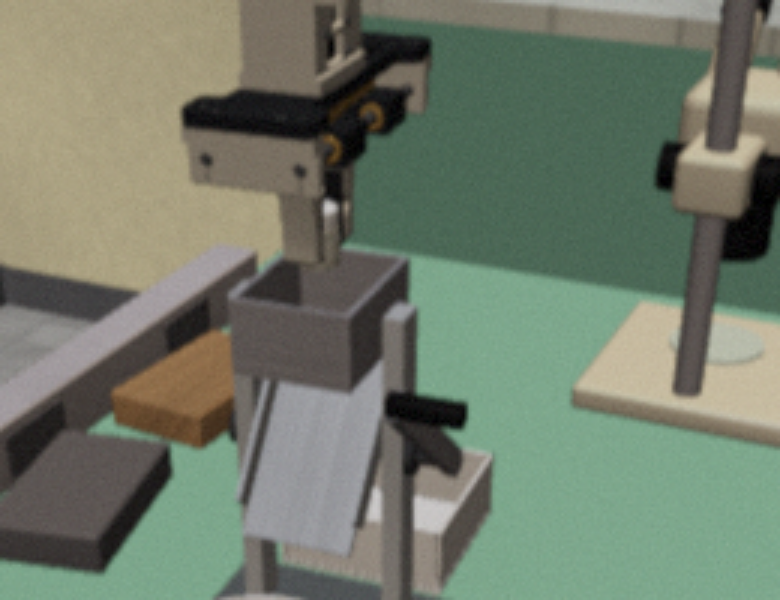

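Vial and fingers are above the middle of the mouth, at crop (320,255). I lower 25 mm and release.

```bash
python3 -m creep '[{"ax":0,"ay":0,"az":0,"tx":0.013,"ty":0,"tz":0.001,"fingers":0.015},{"ax":0,"ay":0,"az":0,"tx":0.025,"ty":0,"tz":0.001,"fingers":0.015},{"ax":0,"ay":0,"az":0,"tx":0.026,"ty":0,"tz":0.001,"fingers":0.015},{"ax":0,"ay":0,"az":0,"tx":0.026,"ty":0,"tz":0.001,"fingers":0.042},{"ax":0,"ay":0,"az":0,"tx":0.026,"ty":0,"tz":0.001,"fingers":0.042}]'; python3 -m creep '[{"ax":0,"ay":0,"az":0,"tx":0,"ty":0,"tz":0,"fingers":0.042},{"ax":0,"ay":0,"az":0,"tx":0,"ty":0,"tz":0,"fingers":0.042},{"ax":0,"ay":0,"az":0,"tx":-0.02,"ty":0,"tz":0,"fingers":0.042},{"ax":0,"ay":0,"az":0,"tx":-0.05,"ty":0,"tz":0,"fingers":0.042},{"ax":0,"ay":0,"az":0,"tx":-0.09,"ty":0,"tz":0,"fingers":0.042}]'; python3 - <<'E'
from h import *
d=viewer.capture('side'); cv2.imwrite('pics/side8.png',cv2.resize(d['pixels'][80:320,160:480],(800,600)))
w=viewer.capture('wrist'); cv2.imwrite('pics/wrist8.png',w['pixels'])
E
```

```text
time_s: 10.75
tcp_pos: [0.5709, -0.1521, 0.2559]
eef_rot: [140.6, 90.0, -35.6]
contact_force: [-0.1, -0.4, 0.4]
gripper_width: 0.0378
time_s: 11.25
tcp_pos: [0.5698, -0.1518, 0.3453]
eef_rot: [-8.6, 89.8, 175.1]
contact_force: [1.6, -0.9, 0.4]
gripper_width: 0.0418
```

View pics/side8.png

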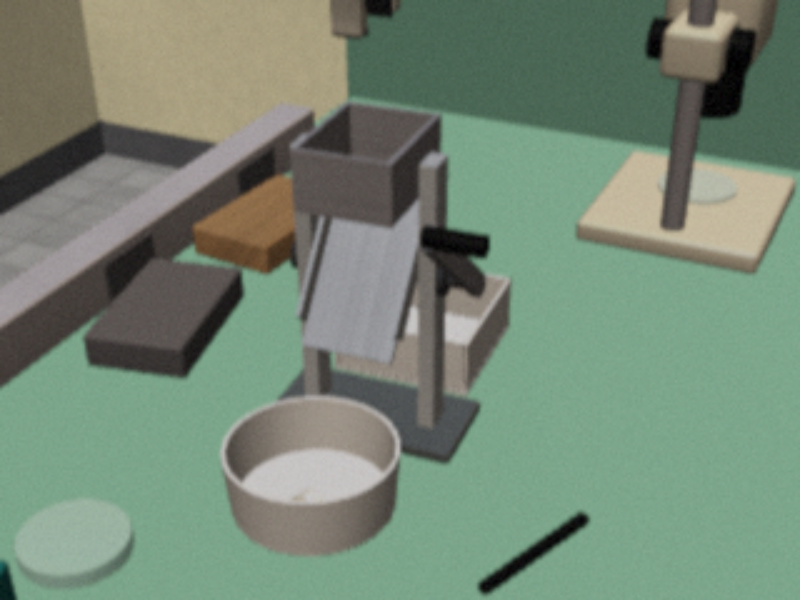

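View pics/wrist8.png

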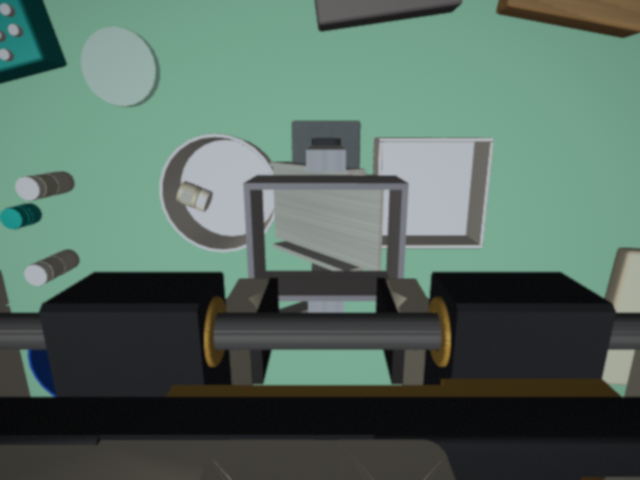

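The wrist view shows the vial lying in the round dish at (193,196); the hopper and square tray are empty. I let it settle and check once more.

```bash
python3 -m creep '[{"ax":0,"ay":0,"az":0,"tx":-0.02,"ty":0,"tz":0,"fingers":0.042},{"ax":0,"ay":0,"az":0,"tx":-0.03,"ty":0,"tz":0,"fingers":0.042},{"ax":0,"ay":0,"az":0,"tx":-0.03,"ty":0,"tz":0,"fingers":0.042},{"ax":0,"ay":0,"az":0,"tx":-0.03,"ty":0,"tz":0,"fingers":0.042},{"ax":0,"ay":0,"az":0,"tx":-0.03,"ty":0,"tz":0,"fingers":0.042}]'; python3 - <<'E'
from h import *
d=viewer.capture('side'); P=pts(d)
m=(d['pixels'].max(-1)<40)&(P[...,2]>.2)&(P[...,2]<.275)&(P[...,0]<.5)&(P[...,0]>.42)&(abs(P[...,1]+.05)<.1)
print('handle',P[m].mean(0).round(3))
w=viewer.capture('wrist'); cv2.imwrite('pics/wrist9.png',w['pixels'][:300])
E
```

```text
time_s: 11.85
tcp_pos: [0.5703, -0.1518, 0.3746]
eef_rot: [-12.5, 89.9, 171.3]
contact_force: [-0.0, 0.4, -0.6]
gripper_width: 0.042
handle [ 0.454 -0.043  0.245]
```

View pics/wrist9.png

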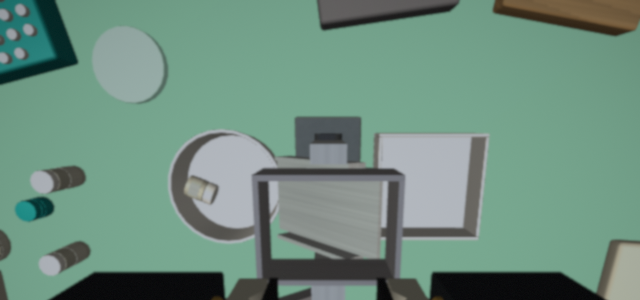

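The vial rests in the dish at (201,189), the lever is unchanged at its +y stop, and the robot is touching nothing.

```bash
python3 -c "
from plant import order
print(order.close_job())"
```

```text
the job is handed in; nothing more can be done
None
```

The job is done and handed in: the short vial is lying in the white round dish, with the lever left over on the dish side.

- **Lever:** I pushed it with the closed fingers to its +y stop, on the dish's side. The force rose to 22 N with no further motion.
- **Vial:** I picked the short vial from (0.556, 0.300), lowered it into the hopper mouth and released it.
- **Last checks:** The wrist picture shows the vial on its side in the dish, with the hopper and the square tray empty. The handle was still at (0.454, −0.043, 0.245), within about 2 mm of where full tilt should put it. The vials in view, including the turquoise one, stood undisturbed, and the gripper was clear of everything. The job was handed in at about 12 s.
- **Problems:** The first move command was refused for its format and nothing moved. No check failed or disagreed.

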